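# Pack a spice tin into the counter rack

## Robot

A 6-joint arm with a two-finger parallel gripper is mounted at the origin on the work surface. World frame = base frame: x ahead of the robot, y to its left, z up, the work surface at z = 0. Lengths are in mm, angles in rad, forces in N, time in s.
With the tool pointing down it reaches from about 400 to 825 mm from the base axis. Payload 7 kg.
Tool frame: the origin (TCP) lies midway between the tips of the shut fingers; the grasp point (between the pads) lies 19 mm behind it (env.grip_point_offset is the distance from the TCP to the grasp point, in mm); z points along the fingers, y is the direction in which the jaws open and shut (so a half turn about z gives the same grasp; the last joint's range is limited). The gripper opens to 88 mm and grips with 3 to 60 N. Pads are 19 mm wide; open, the fingers measure 130 mm over their backs; the gripper's body (78 mm by 193 mm) begins 47 mm behind the grasp point.
Start: joints at [1.455, 0.359, 0.012, 0, -1.224, -0.288], TCP at [265.224, 620.686, 226.561] pointing down, gripper open.
Joint ranges: [-3.07, 3.07], [-1.43, 2.12], [-1.02, 1.25], [-3.03, 1.67], [-3.05, -0], [-3.03, 3.03]. Speed limits (rad/s): [2.39, 2.39, 3.01, 3.14, 3.14, 3.14].

## Interface

Orientations are given as a unit quaternion [w, x, y, z].
In Python, from plant import env gives the robot as it stands.
- The arm moves only by the tool play_rows, never from a script. Its argument "moves" is a list of rows, each a list of 3 entries, a list of its own where there are three numbers: the turn, a rotation vector about the tool's x, y, z in degrees, then the shift along the tool's x, y, z in m, then the closure, from 0 (fully open) to 1 (shut). A call has 1 to 20 rows; each row is the pose to reach, as a shift and turn from the pose measured when the call began, along the tool's axes at that moment; what a row does not reach only later rows make up. A row lasts 1/8 s, in which the tool goes at most 62.5 mm and 10.7 degrees, less where a joint would pass 70% of its speed; a pose out of reach is approached as far as the arm can. A call with a gripper value outside its range is refused whole. The fingers move at their own pace and stop on an object; "force" is the grip in N (left out, the last holds). Time passes only in rows, so rows that repeat a pose let the fingers close. It gives the time, the measured TCP pose, the force and the opening at its end, in the units of the state.
- env.get_obs(): the state, without advancing time (a new reading comes with each control period).
- env.read_camera(name): name is "scene" or "top" or "wrist"; returns the picture (384x512x3 uint8, blue, green, red); there is no depth.
- env.camera_params(name): a dict with "fx", "fy", "cx", "cy" (pixels), "rvec" (rotation vector, rad) and "tvec" (3), from world to camera coordinates, as OpenCV has them. Camera axes: x right, y down, z forward; pixel columns grow to the right and rows downward; lengths in mm; the calibration is good to about 2 mm. A picture is of the moment at which its call begins: read the wrist's pose just before it. camera_params takes no time and is no camera call; for the wrist camera it gives the pose at the moment of the call.
- env.hand_in(): hands the job in, once; it reports no verdict.
The state is a dict: "t": time; "joint_pos": joint angles; "dq": joint speeds; "joint_efforts": joint torques, N m; "eef_pos": TCP position; "tcp_rot": TCP orientation; "contact_force": force on the tool from outside, world axes, zero at the start; "wrist_torque": the same for the moment, N m; "opening": finger opening in mm.
Only numpy, scipy, OpenCV 4.12 (cv2) and the standard library are available. Lean on these libraries where they do the work, as an engineer would, in place of code of your own. Each camera call takes 0.05 s, during which the arm holds its last target.

## Task

On this spice stall's counter, a wooden rack with a sliding steel end stop already holds one tall flat tin. Take the other tall flat tin of the same size from the counter, stand it upright and square in the rack between the first tin and the stop, centred on the rack's depth, then push the stop up so that both tins stand snugly between it and the wooden end wall. Tip neither tin over, and let go of everything at the end.

Things in the scene. Friction and masses are not known exactly. Their poses are not given: they have to be found in the camera images.
- tin: The tin to pack, loose on the counter: flat aluminium tin with a blank brown band, 84 mm (its x) by 36 mm thick (y) by 130 mm tall (z) plus a centred black cap 28 mm across, 10 mm high; 0.13 to 0.25 kg. Origin: centre of its underside. Others near it: a flat tin of the same outline but only 75 mm tall, a square tin 64 x 64 x 125 mm, a round tin 66 mm across, 130 mm tall.
- packed: The identical tin already in the rack, loose, standing up to 13 mm off the end wall. Same size, axes and origin as the tin to pack.
- rack: Fixed wooden rack: floor board 110 mm deep (its x, away from the robot), 275 mm long (y), 10 mm thick, open at front and back. Origin: centre of its underside. At its -y end (robot's right) an end wall 110 mm deep, 14 mm thick, its top 135 mm above the counter, inner face at y = -125 mm. Tins stand on the floor side by side along y, their x along the rack's x, centred at x = 0.
- stop_top (a point): Middle of the top edge of the sliding stop's inner face, 135 mm above the counter, at rack x = 0. Steel plate 100 mm (x) by 12 mm thick (to rack +y) down to the floor; outside it a foot 9 mm high reaches 18 mm further. Slides along rack y with 3 N friction, stays put; push its outer face. It starts 175 to 215 mm from the end wall; with both tins snug, 72 mm.
Mind the look-alikes: they are no part of the job. Leave any green look-alike of the tin alone.

How it is judged (in metres and radians):
At the end, for the whole second after the job is handed in: Both tall flat tins stand on the rack's floor (6 mm), the added one next to the stop, at rest, upright and square to the rack within 10 degrees, within 20 mm of the middle of its depth; the stop's inner face is at most 84 mm from the end wall (12 mm of slack in all) (angle between each of tin, packed's own z axis and vertical below 0.17 rad and x of tin in the frame of rack between -0.02 and 0.02 m and z of tin in the frame of rack between 0.004 and 0.016 m and y of tin in the frame of rack between -0.085 and -0.05 m and angle between the x axis of each of tin, packed and the x axis of rack, either way round below 0.18 rad and linear speed of each of tin, packed below 0.02 m/s and x of packed in the frame of rack between -0.02 and 0.02 m and z of packed in the frame of rack between 0.004 and 0.016 m and y of packed in the frame of rack between -0.115 and -0.085 m and y of stop_top in the frame of rack below -0.041 m); the robot touches nothing.
It fails at once if the tin is tipped over (more than 35 degrees) (angle between tin's own z axis and vertical above 0.61 rad).
It fails at once if the tin already in the rack is tipped over (more than 35 degrees) (angle between packed's own z axis and vertical above 0.61 rad).
It also fails if it takes over 51 s, if anything falls off the work surface, if the arm or the gripper's body presses on something with over 40 N, if the wrist force passes 120 N, or if a joint passes its speed limit or range.

## Working session

There is one attempt and no reset: what is moved stays moved. The work goes in short steps, Python scripts to look and compute and a tool call to move; the robot and the scene stay as the last step left them, time stands still between calls to the robot, and variables do not carry over. Pictures are saved under pics/ and viewed, and the job is handed in when it is done.

Besides the shell and the picture viewer there is one more tool, called as a command line: name --argument value ..., lists and objects as JSON in quotes. play_rows: Moves the arm, as the interface text tells. Its arguments: {"type":"object","properties":{"moves":{"type":"array","items":{"type":"array"}},"force":{"type":"number"}},"required":["moves"]}

```bash
mkdir -p pics; ls; python3 - <<'E'
from plant import env
import cv2
o=env.get_obs();print({k:o[k] for k in('t','eef_pos','tcp_rot','opening','contact_force')})
for n in('scene','top'):
    cv2.imwrite(f'pics/{n}0.png',env.read_camera(n)); print(n,env.camera_params(n))
E
```

```text
pics
{'t': 0.0, 'eef_pos': array([265.05752059, 620.27893175, 225.63460003]), 'tcp_rot': array([ 8.09821513e-04,  9.79679510e-01, -2.00567676e-01, -9.19803300e-05]), 'opening': 87.95497801078744, 'contact_force': array([-0.41307428, -0.47245299,  0.05198628])}
scene {'fx': 442.2442509737718, 'fy': 442.2442509737718, 'cx': 257.76855369535605, 'cy': 190.3979148504561, 'rvec': array([ 2.17895198,  0.82017142, -0.38815627]), 'tvec': array([-375.31630966,  -99.51612417, 1504.96124979])}
top {'fx': 434.1766382912174, 'fy': 434.1766382912174, 'cx': 250.82748599719258, 'cy': 196.24143413793627, 'rvec': array([ 1.95196317, -2.23751865,  0.28136248]), 'tvec': array([  63.92927324,  496.16339825, 1031.96396022])}
```

View pics/scene0.png

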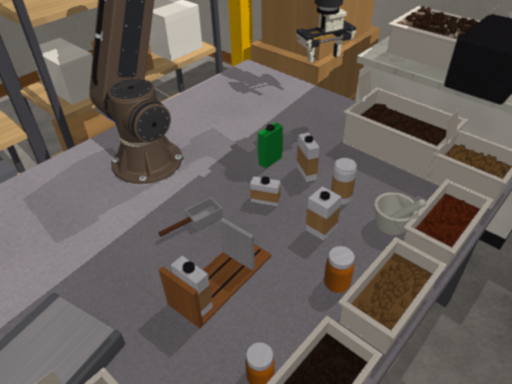

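View pics/top0.png

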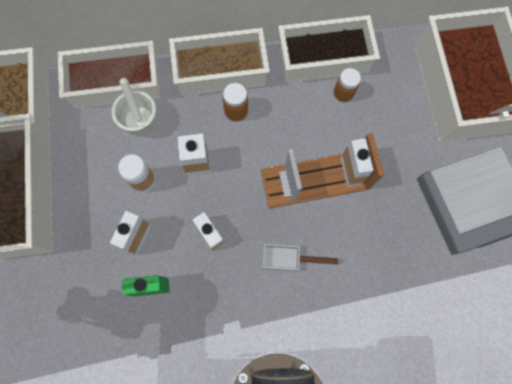

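```bash
python3 - <<'E'
import cv2
t=cv2.imread('pics/top0.png')
cv2.imwrite('pics/c1.png',cv2.resize(t[195:305,90:240],None,fx=5,fy=5,interpolation=cv2.INTER_CUBIC))
cv2.imwrite('pics/c2.png',cv2.resize(t[120:220,250:400],None,fx=5,fy=5,interpolation=cv2.INTER_CUBIC))
s=cv2.imread('pics/scene0.png')
cv2.imwrite('pics/c3.png',cv2.resize(s[110:250,230:370],None,fx=4,fy=4,interpolation=cv2.INTER_CUBIC))
E
```

```text
(no output)
```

View pics/c1.png

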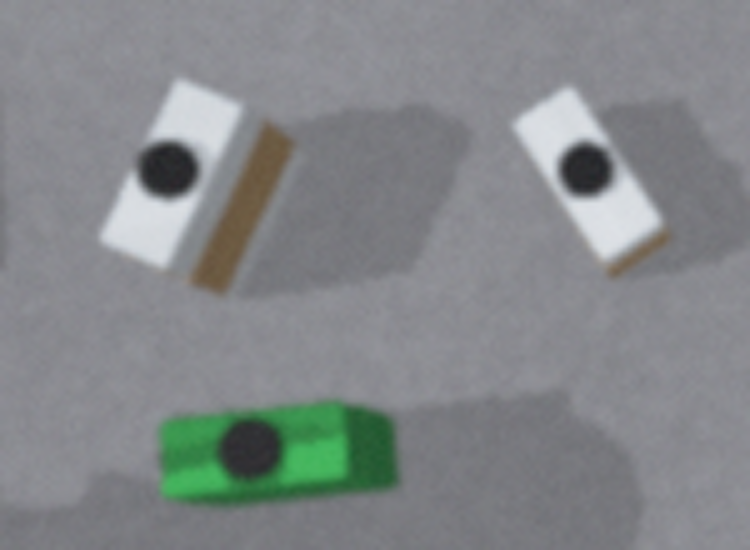

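View pics/c2.png

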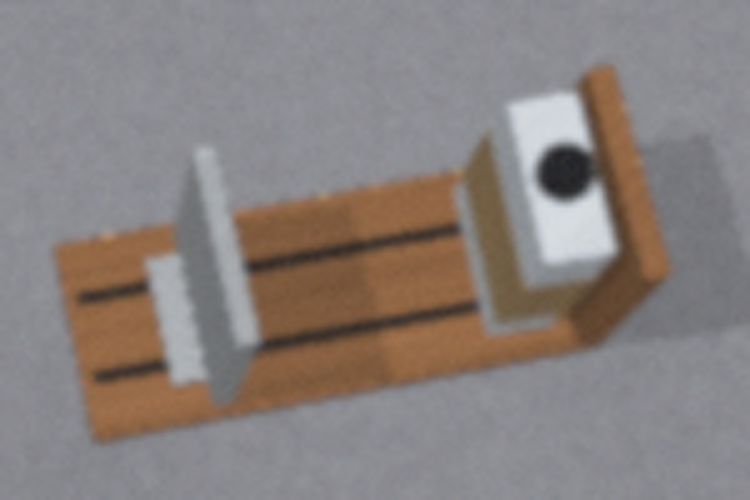

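View pics/c3.png

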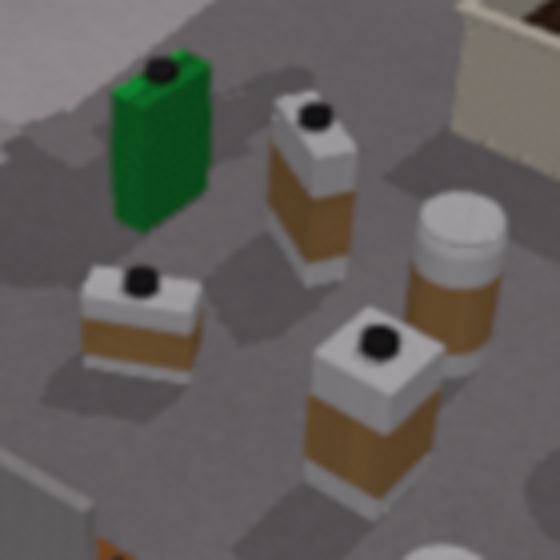

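```bash
cat > h.py <<'E'
import numpy as np,cv2
from scipy.spatial.transform import Rotation as R
def ray(p,uv,z):
    Rm=cv2.Rodrigues(p['rvec'])[0];t=p['tvec']
    c=-Rm.T@t
    d=Rm.T@np.array([(uv[0]-p['cx'])/p['fx'],(uv[1]-p['cy'])/p['fy'],1])
    return c+d*(z-c[2])/d[2]
def proj(p,X):
    K=np.array([[p['fx'],0,p['cx']],[0,p['fy'],p['cy']],[0,0,1]])
    return cv2.projectPoints(np.array(X,float).reshape(-1,3),p['rvec'],p['tvec'],K,None)[0][:,0]
E
python3 - <<'E'
from plant import env
from h import *
p=env.camera_params('top')
def f(name,pts,off,z):
    X=np.array([ray(p,(a/5+off[0]-.4,b/5+off[1]-.4),z) for a,b in pts]);print(name,X[:,:2].round(1).tolist(),'mean',X[:,:2].mean(0).round(1))
    for i in range(len(X)):
        d=X[(i+1)%len(X)]-X[i];print('   len %.1f ang %.1f'%(np.hypot(*d[:2]),np.degrees(np.arctan2(d[1],d[0]))))
f('tin',[(180,78),(243,105),(168,270),(100,240)],(90,195),130)
f('tincap',[(168,170)],(90,195),140)
o=(250,120)
f('packed',[(508,103),(577,92),(617,250),(548,265)],o,130)
f('pcap',[(565,171)],o,140)
f('wall',[(585,70),(612,66),(668,272),(640,285)],o,135)
f('floorend',[(55,245),(95,440)],o,10)
f('stop',[(212,148),(258,343)],o,135)
f('green',[(160,420),(345,403),(348,482),(163,498)],(90,195),130)
f('short',[(512,125),(572,85),(665,230),(608,270)],(90,195),75)
E
```

```text
tin [[489.4, 292.8], [472.6, 264.6], [400.4, 304.2], [418.4, 334.1]] mean [445.2 298.9]
   len 32.8 ang -120.8
   len 82.3 ang 151.3
   len 34.9 ang 59.0
   len 82.1 ang -30.2
tincap [[444.5, 298.5]] mean [444.5 298.5]
   len 0.0 ang 0.0
packed [[589.6, -262.9], [590.7, -297.4], [508.8, -300.3], [505.9, -266.0]] mean [ 548.7 -281.6]
   len 34.5 ang -88.2
   len 82.0 ang -178.0
   len 34.4 ang 94.9
   len 83.8 ang 2.1
pcap [[548.3, -280.3]] mean [ 548.3 -280.3]
   len 0.0 ang 0.0
wall [[599.6, -301.9], [599.9, -315.3], [493.4, -320.4], [488.9, -305.8]] mean [ 545.4 -310.8]
   len 13.5 ang -88.8
   len 106.6 ang -177.3
   len 15.2 ang 107.3
   len 110.8 ang 2.1
floorend [[585.3, -42.4], [476.3, -48.0]] mean [530.8 -45.2]
   len 109.1 ang -177.1
   len 109.1 ang 2.9
stop [[584.3, -115.4], [485.2, -121.4]] mean [ 534.8 -118.4]
   len 99.3 ang -176.5
   len 99.3 ang 3.5
green [[333.5, 312.1], [329.7, 229.2], [294.8, 230.8], [299.1, 313.0]] mean [314.3 271.3]
   len 83.0 ang -92.6
   len 34.9 ang 177.3
   len 82.2 ang 87.0
   len 34.4 ang -1.5
short [[457.9, 147.5], [473.8, 116.1], [396.3, 79.4], [380.8, 109.0]] mean [427.2 113. ]
   len 35.2 ang -63.0
   len 85.8 ang -154.6
   len 33.4 ang 117.7
   len 86.2 ang 26.5
```

```bash
cat >> h.py <<'E'
def rel(env,x,y,z,yaw):
    o=env.get_obs();q=o['tcp_rot'];r0=R.from_quat([q[1],q[2],q[3],q[0]])
    a=np.radians(yaw);X=np.array([np.cos(a),np.sin(a),0]);Z=np.array([0,0,-1.]);Y=np.cross(Z,X)
    r1=R.from_matrix(np.c_[X,Y,Z])
    print('turn',np.degrees((r0.inv()*r1).as_rotvec()).round(2).tolist(),'shift m',(r0.inv().apply(np.array([x,y,z])-o['eef_pos'])/1000).round(4).tolist())
def state(env):
    o=env.get_obs();q=o['tcp_rot'];M=R.from_quat([q[1],q[2],q[3],q[0]]).as_matrix()
    print('t',round(o['t'],2),'pos',o['eef_pos'].round(1),'yaw',np.degrees(np.arctan2(M[1,0],M[0,0])).round(2),'z',M[:,2].round(3),'op',round(o['opening'],1),'F',o['contact_force'].round(1),'j',o['joint_pos'].round(2))
E
python3 - <<'E'
from plant import env
from h import *
state(env);rel(env,445,299,260,-29.6)
E
```

```text
t 0.1 pos [265.1 620.3 225.7] yaw -23.14 z [-0.    -0.001 -1.   ] op 87.4 F [-0.3 -0.4 -0.2] j [ 1.46  0.36  0.01 -0.   -1.22 -0.29]
turn [0.08, -0.01, 6.46] shift m [0.2917, 0.2248, -0.0339]
```

play_rows --moves '[[[0,0,1],[0.05,0.04,-0.01],0],[[0,0,2],[0.1,0.08,-0.02],0],[[0,0,3],[0.15,0.12,-0.03],0],[[0,0,5],[0.2,0.16,-0.034],0],[[0.1,0,6],[0.25,0.195,-0.034],0],[[0.1,0,6.5],[0.28,0.215,-0.034],0],[[0.1,0,6.5],[0.292,0.225,-0.034],0],[[0.1,0,6.5],[0.292,0.225,-0.034],0],[[0.1,0,6.5],[0.292,0.225,-0.034],0]]'

```text
t: 1.23
eef_pos: [444.9, 299.4, 259.9]
tcp_rot: [-0.0, 0.967, -0.256, 0.0]
contact_force: [0.1, 0.1, 0.2]
opening: 87.4
```

```bash
python3 - <<'E'
from plant import env
from h import *
state(env)
p=env.camera_params('wrist');im=env.read_camera('wrist')
def box(x,y,yaw,sx,sy,z):
    a=np.radians(yaw);return [(x+np.cos(a)*i*sx/2-np.sin(a)*j*sy/2,y+np.sin(a)*i*sx/2+np.cos(a)*j*sy/2,z) for i,j in((1,1),(1,-1),(-1,-1),(-1,1))]
P=proj(p,box(445,298.8,-29.6,84,36,130));print(P.round(1).tolist())
cv2.imwrite('pics/w1raw.png',im)
cv2.polylines(im,[P.round().astype(int)],True,(0,0,255),1)
cv2.imwrite('pics/w1.png',im)
print(p)
E
```

```text
t 1.23 pos [444.9 299.4 259.9] yaw -29.62 z [ 0.  0. -1.] op 87.4 F [0.1 0.1 0.2] j [ 0.96  0.11 -0.24  0.   -1.22  0.1 ]
[[238.4, 134.2], [279.9, 134.1], [278.2, 223.7], [240.1, 223.7]]
{'fx': 329.9474881534372, 'fy': 329.9474881534372, 'cx': 258.53196687132794, 'cy': 189.797913778779, 'rvec': array([-1.49032193,  2.56386651,  0.38368037]), 'tvec': array([480.07450171, 181.73743442, 494.26980099])}
```

View pics/w1.png

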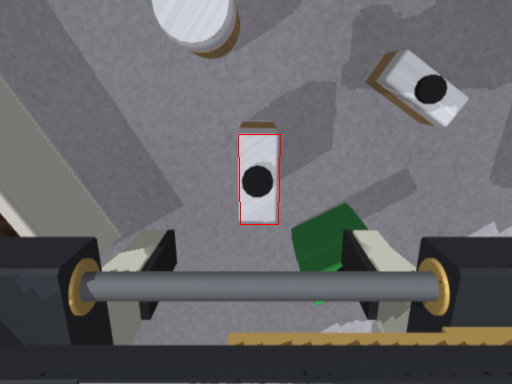

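play_rows --moves '[[[0,0,0],[0,0,0.04],0],[[0,0,0],[0,0,0.085],0],[[0,0,0],[0,0,0.125],0],[[0,0,0],[0,0,0.155],0],[[0,0,0],[0,0,0.175],0],[[0,0,0],[0,0,0.175],0],[[0,0,0],[0,0,0.175],0.5],[[0,0,0],[0,0,0.175],0.65],[[0,0,0],[0,0,0.175],0.8],[[0,0,0],[0,0,0.175],0.8],[[0,0,0],[0,0,0.175],0.8],[[0,0,0],[0,0,0.175],0.8]]' --force 25

```text
t: 2.78
eef_pos: [444.9, 299.6, 85.0]
tcp_rot: [-0.0, 0.967, -0.255, 0.0]
contact_force: [0.8, 0.5, 0.5]
opening: 35.9
```

```bash
python3 - <<'E'
from plant import env
from h import *
state(env)
E
```

```text
t 2.77 pos [444.9 299.6  85. ] yaw -29.59 z [ 0.  0. -1.] op 35.9 F [0.8 0.5 0.5] j [ 0.96  0.27 -0.48  0.   -0.82  0.1 ]
```

```bash
python3 - <<'E'
from plant import env
from h import *
rel(env,444.9,299.6,265,-29.6)
rel(env,539,-196,265,2.9)
E
```

```text
turn [-0.01, -0.01, 0.01] shift m [0.0, -0.0001, -0.18]
turn [-0.01, -0.01, -32.49] shift m [0.3266, 0.3844, -0.1801]
```

play_rows --moves '[[[0,0,0],[0,0,-0.03],0.8],[[0,0,0],[0,0,-0.075],0.8],[[0,0,0],[0,0,-0.12],0.8],[[0,0,0],[0.005,0.006,-0.155],0.8],[[0,0,-2],[0.02,0.024,-0.175],0.8],[[0,0,-4],[0.042,0.05,-0.18],0.8],[[0,0,-7],[0.068,0.08,-0.18],0.8],[[0,0,-10],[0.094,0.11,-0.18],0.8],[[0,0,-13],[0.12,0.141,-0.18],0.8],[[0,0,-16],[0.146,0.172,-0.18],0.8],[[0,0,-19],[0.172,0.203,-0.18],0.8],[[0,0,-22],[0.198,0.234,-0.18],0.8],[[0,0,-25],[0.224,0.265,-0.18],0.8],[[0,0,-28],[0.25,0.296,-0.18],0.8],[[0,0,-30],[0.276,0.326,-0.18],0.8],[[0,0,-31.5],[0.298,0.351,-0.18],0.8],[[0,0,-32.2],[0.314,0.37,-0.18],0.8],[[0,0,-32.5],[0.323,0.381,-0.18],0.8],[[0,0,-32.5],[0.3266,0.3844,-0.18],0.8],[[0,0,-32.5],[0.3266,0.3844,-0.18],0.8]]'

```text
t: 5.28
eef_pos: [539.0, -195.6, 264.8]
tcp_rot: [-0.0, 1.0, 0.025, 0.0]
contact_force: [-0.2, -0.0, -2.0]
opening: 36.0
```

```bash
python3 - <<'E'
from plant import env
from h import *
state(env)
im=env.read_camera('wrist');cv2.imwrite('pics/w2.png',im)
im=env.read_camera('top');cv2.imwrite('pics/t2.png',cv2.resize(im[100:260,220:420],None,fx=4,fy=4,interpolation=cv2.INTER_CUBIC))
E
```

```text
t 5.28 pos [ 539.  -195.6  264.8] yaw 2.9 z [ 0.  0. -1.] op 36.0 F [-0.2 -0.  -2. ] j [-0.01  0.17 -0.16 -0.   -1.24  1.63]
```

View pics/w2.png

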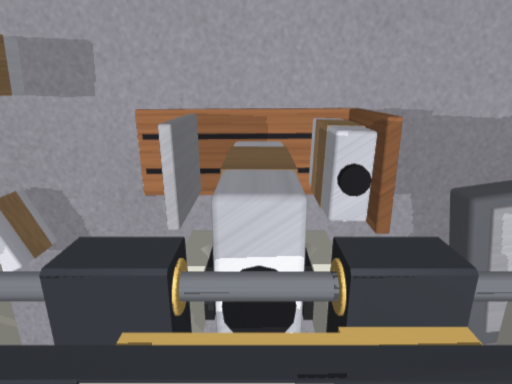

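View pics/t2.png

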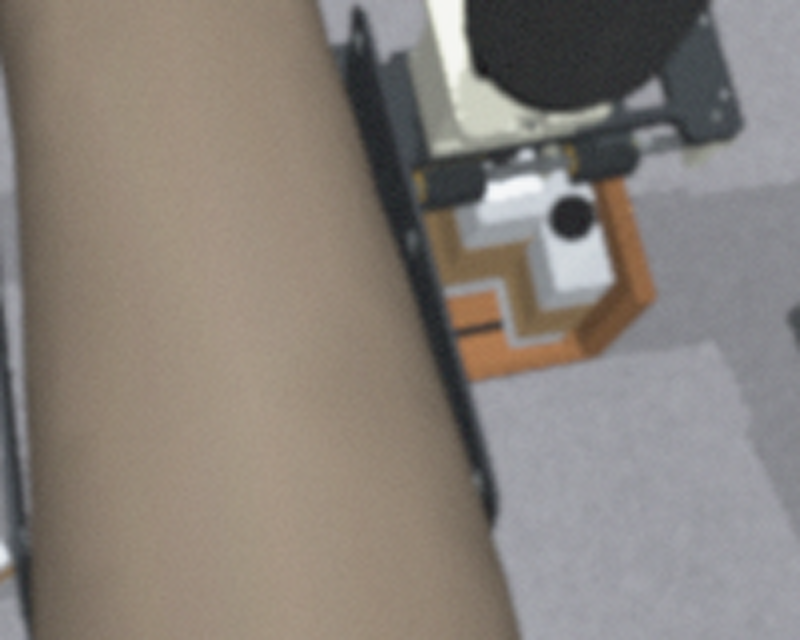

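```bash
cat >> h.py <<'E'
def rackpts(o,yaw,L):
    a=np.radians(yaw);ex=np.array([np.cos(a),np.sin(a)]);ey=np.array([-ex[1],ex[0]])
    return [tuple(np.array(o)+ex*x+ey*y)+(z,) for x,y,z in L]
E
python3 - <<'E'
from plant import env
from h import *
p=env.camera_params('wrist');im=cv2.imread('pics/w2.png')
c=im[90:240,120:420];big=cv2.resize(c,None,fx=2.66,fy=2.66,interpolation=cv2.INTER_CUBIC)
W=np.array([544.3,-303.9]);a=np.radians(2.9);O=W+125*np.array([-np.sin(a),np.cos(a)]);print(O)
for L in ([(-55,137.5,10),(55,137.5,10),(55,-125,10)],[(55,-125,135),(-55,-125,135),(-55,-139,135),(55,-139,135)],[(-50,60.7,135),(50,60.7,135),(50,60.7,10)]):
    P=(proj(p,rackpts(O,2.9,L))-[120,90])*2.66
    cv2.polylines(big,[P.round().astype(int)],False,(0,255,0),1)
cv2.imwrite('pics/w2c.png',big)
E
```

```text
[ 537.97588249 -179.06008035]
```

View pics/w2c.png

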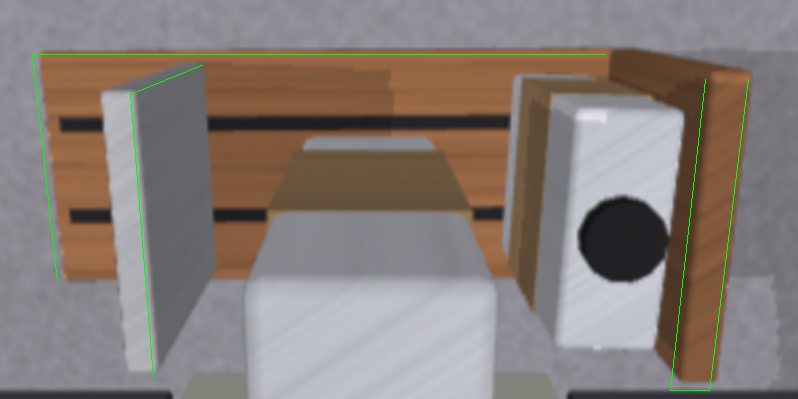

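```bash
python3 - <<'E'
from plant import env
from h import *
rel(env,540.5,-197,97,3)
E
```

```text
turn [-0.02, -0.02, -0.06] shift m [0.0014, 0.0018, 0.168]
```

play_rows --moves '[[[0,0,0],[0.0014,0.002,0.02],0.8],[[0,0,0],[0.0014,0.002,0.05],0.8],[[0,0,0],[0.0014,0.002,0.085],0.8],[[0,0,0],[0.0014,0.002,0.115],0.8],[[0,0,0],[0.0014,0.002,0.14],0.8],[[0,0,0],[0.0014,0.002,0.155],0.8],[[0,0,0],[0.0014,0.002,0.162],0.8],[[0,0,0],[0.0014,0.002,0.166],0.8],[[0,0,0],[0.0014,0.002,0.168],0.8],[[0,0,0],[0.0014,0.002,0.169],0.8],[[0,0,0],[0.0014,0.002,0.169],0.8]]'

```text
t: 6.75
eef_pos: [540.7, -197.2, 96.3]
tcp_rot: [-0.0, 1.0, 0.026, 0.0]
contact_force: [0.3, 0.2, -2.0]
opening: 36.0
```

```bash
python3 - <<'E'
from plant import env
from h import *
state(env)
im=env.read_camera('wrist');cv2.imwrite('pics/w3.png',im)
im=env.read_camera('scene');cv2.imwrite('pics/s3.png',cv2.resize(im[180:340,130:300],None,fx=3.7,fy=3.7,interpolation=cv2.INTER_CUBIC))
E
```

```text
t 6.75 pos [ 540.7 -197.2   96.3] yaw 2.94 z [ 0.001  0.    -1.   ] op 36.0 F [ 0.3  0.2 -2. ] j [-0.01  0.31 -0.38 -0.   -0.88  1.63]
```

View pics/s3.png

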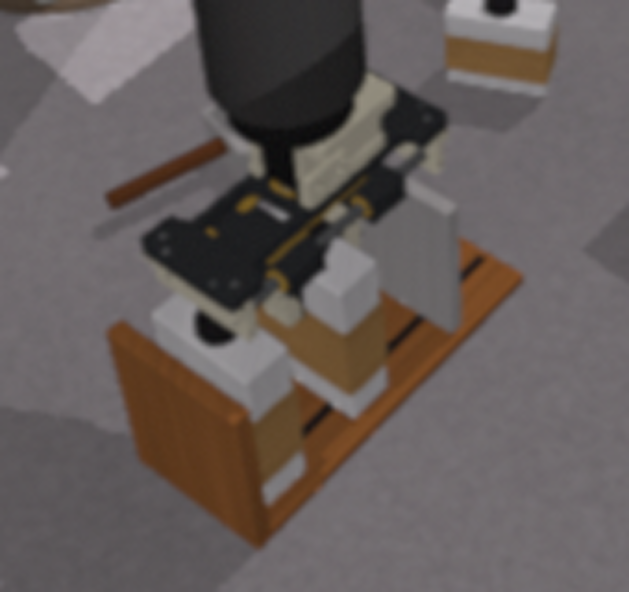

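View pics/w3.png

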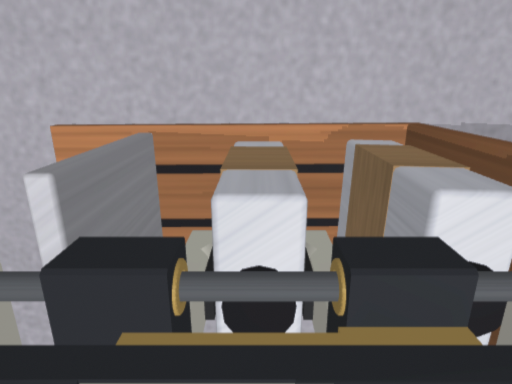

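play_rows --moves '[[[0,0,0],[0,0,0.001],0.8],[[0,0,0],[0,0,0.0017],0.8],[[0,0,0],[0,0,0.0017],0.8]]'

```text
t: 7.22
eef_pos: [540.9, -197.2, 95.0]
tcp_rot: [-0.0, 1.0, 0.026, 0.001]
contact_force: [-1.4, 0.3, 3.0]
opening: 35.9
```

Touching down (force +3 N). Release and retreat.

play_rows --moves '[[[0,0,0],[0,0,0],0.57],[[0,0,0],[0,0,0],0.5],[[0,0,0],[0,0,0],0.43],[[0,0,0],[0,0,0],0.43],[[0,0,0],[0,0,-0.02],0.43],[[0,0,0],[0,0,-0.06],0.43],[[0,0,0],[0,0,-0.1],0.43],[[0,0,0],[0,0,-0.15],0.43],[[0,0,0],[0,0,-0.165],0.6],[[0,0,0],[0,0,-0.165],1],[[0,0,0],[0,0,-0.165],1]]'

```text
t: 8.6
eef_pos: [539.9, -197.0, 258.2]
tcp_rot: [-0.0, 1.0, 0.026, -0.001]
contact_force: [0.6, 0.5, -0.4]
opening: 25.8
```

```bash
python3 - <<'E'
from plant import env
from h import *
state(env)
p=env.camera_params('wrist');im=env.read_camera('wrist');cv2.imwrite('pics/w4.png',cv2.resize(im[90:240,60:480],None,fx=1.9,fy=1.9,interpolation=cv2.INTER_CUBIC))
im=env.read_camera('scene');cv2.imwrite('pics/s4.png',cv2.resize(im[180:340,130:300],None,fx=3.7,fy=3.7,interpolation=cv2.INTER_CUBIC))
# push geometry
O=np.array([539.7,-180]);
for y in (120,-40): print(rackpts(O,3,[(0,y,0)]))
E
```

```text
t 8.6 pos [ 539.9 -197.   258.2] yaw 2.94 z [-0.001  0.001 -1.   ] op 25.8 F [ 0.6  0.5 -0.4] j [-0.01  0.18 -0.16 -0.   -1.23  1.63]
[(np.float64(533.4196852508468), np.float64(-60.16445582945114), 0)]
[(np.float64(541.7934382497178), np.float64(-219.94518139018294), 0)]
```

View pics/w4.png

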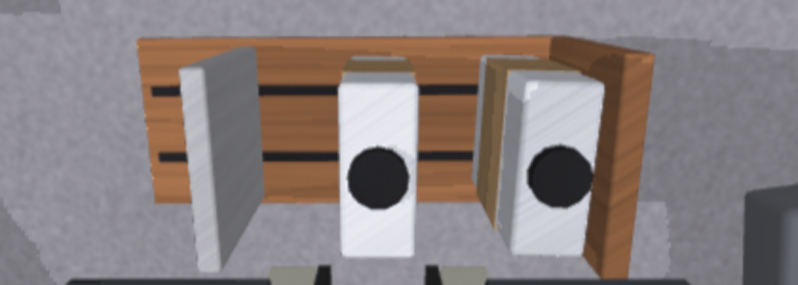

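View pics/s4.png

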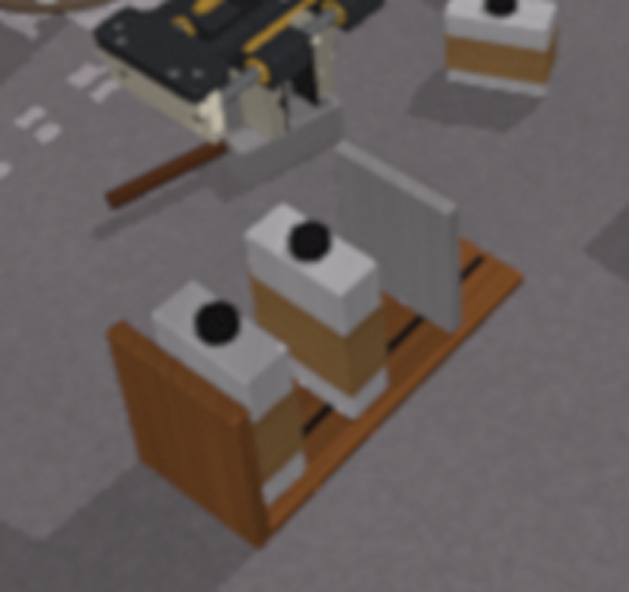

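```bash
python3 - <<'E'
from plant import env
from h import *
rel(env,533.7,-65.2,105,3)
E
```

```text
turn [-0.03, 0.09, -0.05] shift m [0.0008, -0.1319, 0.1533]
```

play_rows --moves '[[[0,0.1,0],[0,-0.04,0],1],[[0,0.1,0],[0,-0.08,0],1],[[0,0.1,0],[0,-0.115,0],1],[[0,0.1,0],[0.001,-0.132,0.01],1],[[0,0.1,0],[0.001,-0.132,0.04],1],[[0,0.1,0],[0.001,-0.132,0.08],1],[[0,0.1,0],[0.001,-0.132,0.12],1],[[0,0.1,0],[0.001,-0.132,0.145],1],[[0,0.1,0],[0.001,-0.132,0.153],1],[[0,0.1,0],[0.001,-0.132,0.153],1]]'

```text
t: 9.95
eef_pos: [533.8, -65.5, 104.8]
tcp_rot: [-0.0, 1.0, 0.026, -0.001]
contact_force: [0.5, -0.1, 0.1]
opening: 0.3
```

```bash
python3 - <<'E'
from plant import env
from h import *
state(env);rel(env,540.75,-200,105,3)
im=env.read_camera('scene');cv2.imwrite('pics/s5.png',cv2.resize(im[180:340,130:300],None,fx=3.7,fy=3.7,interpolation=cv2.INTER_CUBIC))
E
```

```text
t 9.95 pos [533.8 -65.5 104.8] yaw 2.94 z [-0.001  0.    -1.   ] op 0.3 F [ 0.5 -0.1  0.1] j [ 0.24  0.25 -0.45 -0.   -0.87  1.38]
turn [-0.01, 0.06, -0.06] shift m [0.0001, 0.1347, -0.0002]
```

View pics/s5.png

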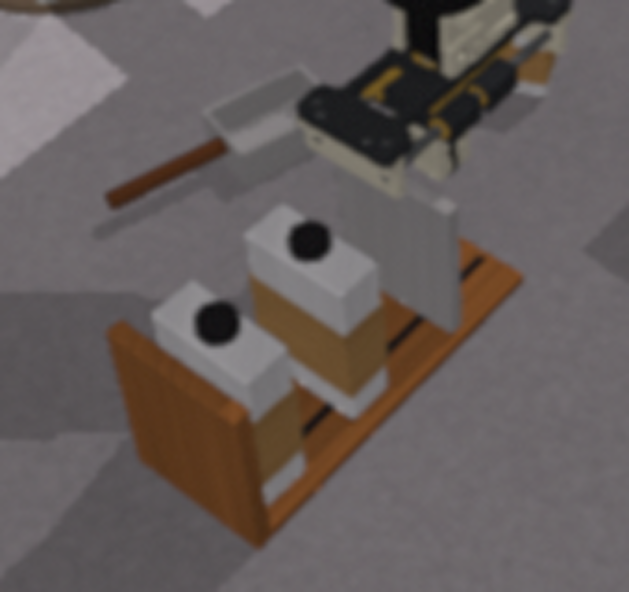

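play_rows --moves '[[[0,0,0],[0,0.008,0],1],[[0,0,0],[0,0.016,0],1],[[0,0,0],[0,0.023,0],1],[[0,0,0],[0,0.03,0],1],[[0,0,0],[0,0.038,0],1],[[0,0,0],[0,0.046,0],1],[[0,0,0],[0,0.054,0],1],[[0,0,0],[0,0.062,0],1],[[0,0,0],[0,0.068,0],1],[[0,0,0],[0,0.073,0],1],[[0,0,0],[0,0.077,0],1],[[0,0,0],[0,0.081,0],1],[[0,0,0],[0,0.085,0],1],[[0,0,0],[0,0.089,0],1],[[0,0,0],[0,0.093,0],1]]'

```text
t: 11.88
eef_pos: [539.4, -158.3, 105.7]
tcp_rot: [-0.0, 1.0, 0.026, 0.001]
contact_force: [2.9, 5.3, 3.2]
opening: 0.3
```

```bash
python3 - <<'E'
from plant import env
from h import *
state(env);rel(env,540.75,-200,105,3)
im=env.read_camera('scene');cv2.imwrite('pics/s6.png',cv2.resize(im[180:340,130:300],None,fx=3.7,fy=3.7,interpolation=cv2.INTER_CUBIC))
E
```

```text
t 11.88 pos [ 539.4 -158.3  105.7] yaw 2.96 z [ 0.001  0.    -1.   ] op 0.3 F [2.9 5.3 3.2] j [ 0.06  0.28 -0.4  -0.   -0.89  1.56]
turn [-0.03, -0.06, -0.04] shift m [-0.0008, 0.0417, 0.0007]
```

View pics/s6.png

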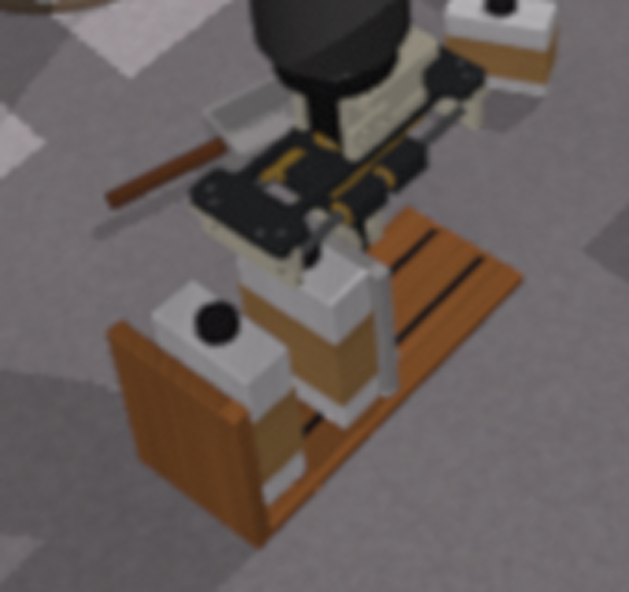

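play_rows --moves '[[[0,0,0],[0,0.004,0],1],[[0,0,0],[0,0.008,0],1],[[0,0,0],[0,0.012,0],1],[[0,0,0],[0,0.016,0],1],[[0,0,0],[0,0.02,0],1],[[0,0,0],[0,0.024,0],1],[[0,0,0],[0,0.028,0],1],[[0,0,0],[0,0.03,0],1]]'

```text
t: 12.92
eef_pos: [540.9, -188.6, 105.5]
tcp_rot: [-0.0, 1.0, 0.026, 0.0]
contact_force: [2.5, 5.7, 3.2]
opening: 0.6
```

play_rows --moves '[[[0,0,0],[0,0.002,0],1],[[0,0,0],[0,0.004,0],1],[[0,0,0],[0,0.006,0],1]]'

```text
t: 13.3
eef_pos: [541.3, -194.3, 105.5]
tcp_rot: [-0.001, 1.0, 0.026, 0.0]
contact_force: [2.4, 5.8, 3.9]
opening: 0.3
```

play_rows --moves '[[[0,0,0],[0,0.002,0],1],[[0,0,0],[0,0.004,0],1]]'

```text
t: 13.55
eef_pos: [541.5, -197.7, 105.6]
tcp_rot: [-0.001, 1.0, 0.026, 0.001]
contact_force: [0.8, 7.5, 5.7]
opening: 0.6
```

play_rows --moves '[[[0,0,0],[0,0.0015,0],1],[[0,0,0],[0,0.0025,0],1]]'

```text
t: 13.8
eef_pos: [541.6, -199.6, 105.6]
tcp_rot: [-0.001, 1.0, 0.026, 0.001]
contact_force: [2.0, 8.4, 5.7]
opening: 0.5
```

```bash
python3 - <<'E'
from plant import env
from h import *
state(env)
im=env.read_camera('scene');cv2.imwrite('pics/s7.png',cv2.resize(im[180:340,130:300],None,fx=3.7,fy=3.7,interpolation=cv2.INTER_CUBIC))
E
```

```text
t 13.8 pos [ 541.6 -199.6  105.6] yaw 2.95 z [ 0.001  0.003 -1.   ] op 0.5 F [2.  8.4 5.7] j [-0.02  0.31 -0.36 -0.   -0.9   1.64]
```

View pics/s7.png

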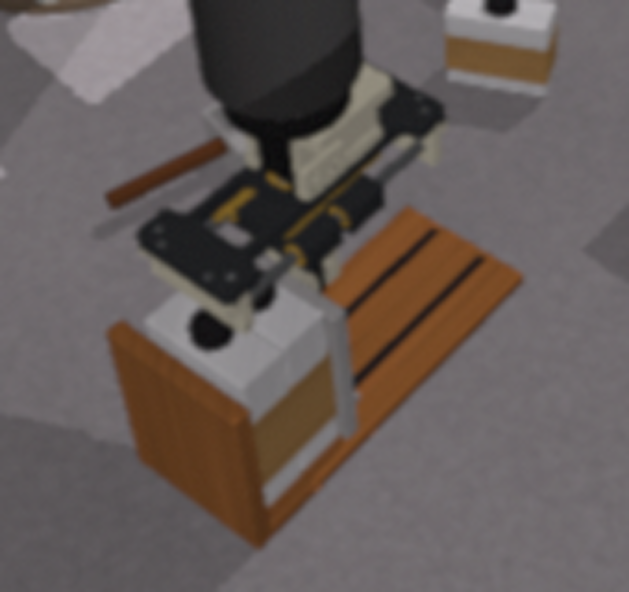

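play_rows --moves '[[[0,0,0],[0,0.0015,0],1],[[0,0,0],[0,0.003,0],1],[[0,0,0],[0,0.003,0],1]]'

```text
t: 14.22
eef_pos: [541.8, -202.2, 105.6]
tcp_rot: [-0.002, 1.0, 0.026, 0.001]
contact_force: [2.3, 7.1, 5.4]
opening: 0.1
```

play_rows --moves '[[[0,0,0],[0,0.001,0],1],[[0,0,0],[0,0.002,0],1],[[0,0,0],[0,0.002,0],1]]'

```text
t: 14.6
eef_pos: [541.9, -203.6, 105.6]
tcp_rot: [-0.002, 1.0, 0.026, 0.001]
contact_force: [1.7, 7.4, 5.1]
opening: 0.3
```

play_rows --moves '[[[0,0,0],[0,0.001,0],1],[[0,0,0],[0,0.002,0],1],[[0,0,0],[0,0.002,0],1]]'

```text
t: 14.98
eef_pos: [541.9, -204.2, 105.6]
tcp_rot: [-0.003, 1.0, 0.026, 0.001]
contact_force: [1.2, 13.2, 6.6]
opening: 0.3
```

play_rows --moves '[[[0,0,0],[0,0.001,0],1],[[0,0,0],[0,0.002,0],1],[[0,0,0],[0,0.002,0],1]]'

```text
t: 15.35
eef_pos: [541.9, -204.2, 105.6]
tcp_rot: [-0.004, 1.0, 0.026, 0.001]
contact_force: [0.4, 15.1, 8.3]
opening: 0.4
```

Bottomed out (the stop no longer moves and the force is rising). I'll back off and look.

play_rows --moves '[[[0,0,0],[0,-0.006,0],1],[[0,0,0],[0,-0.02,0],1],[[0,0,0],[0,-0.03,0],1],[[0,0,0],[0,-0.03,-0.03],1],[[0,0,0],[0,-0.03,-0.08],1],[[0,0,0],[0,-0.03,-0.13],1],[[0,0,0],[0,-0.03,-0.16],1],[[0,0,0],[-0.02,-0.02,-0.16],1],[[0,0,0],[-0.06,0,-0.16],1],[[0,0,0],[-0.06,0,-0.16],1],[[0,0,0],[-0.06,0,-0.16],1]]'

```text
t: 16.73
eef_pos: [481.1, -208.7, 265.0]
tcp_rot: [-0.004, 1.0, 0.026, 0.0]
contact_force: [-0.4, -0.1, -0.5]
opening: 0.5
```

```bash
python3 - <<'E'
from plant import env
from h import *
state(env)
p=env.camera_params('wrist');im=env.read_camera('wrist')
cv2.imwrite('pics/w8.png',im)
im=env.read_camera('scene');cv2.imwrite('pics/s8.png',cv2.resize(im[180:340,130:300],None,fx=3.7,fy=3.7,interpolation=cv2.INTER_CUBIC))
O=[540.3,-180.5]
for y in(-125,-41,-53): print(y,proj(p,rackpts(O,3,[(-50,y,135),(50,y,135)])).round(1).tolist())
E
```

```text
t 16.73 pos [ 481.1 -208.7  265. ] yaw 2.93 z [ 0.     0.008 -1.   ] op 0.5 F [-0.4 -0.1 -0.5] j [-0.04  0.09 -0.25 -0.01 -1.23  1.67]
-125 [[371.1, 169.8], [383.3, 49.0]]
-41 [[277.2, 169.8], [279.1, 49.3]]
-53 [[290.6, 169.8], [293.9, 49.3]]
```

View pics/w8.png

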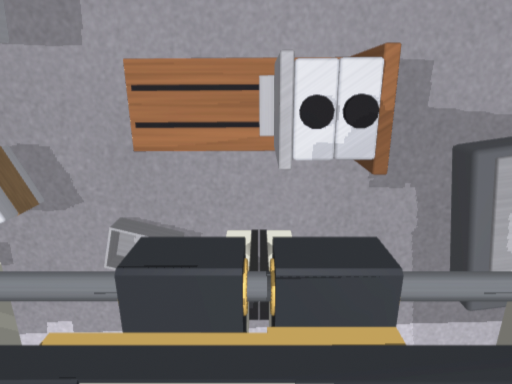

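View pics/s8.png

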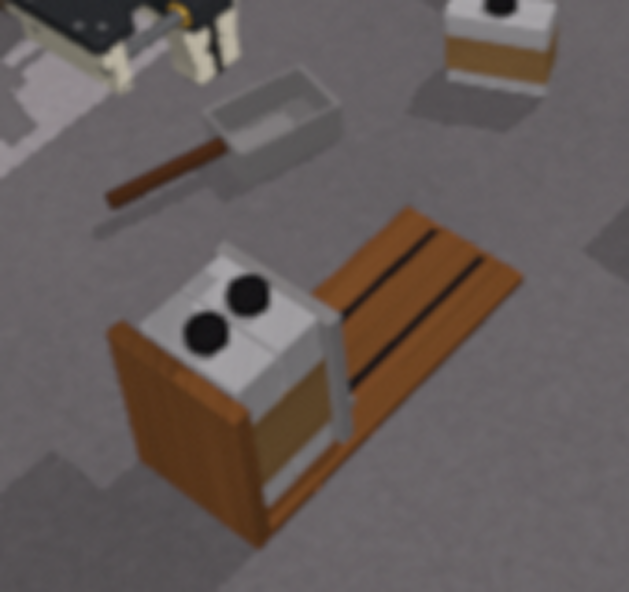

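```bash
python3 -c "
from plant import env
print(env.hand_in())"
```

```text
the job is handed in; nothing more can be done
None
```

The job is handed in at about 17 s of the 51 s allowed; the hand-in itself gives no verdict.

**What I did:** I took the tall flat tin with the brown band, found at about (445, 299) mm in the top picture. I did not touch the green tin, the short flat tin, the square tin or the round tins. I set it down in the rack between the packed tin and the stop, let go, then pushed the stop with the shut fingers. I kept pushing until it stopped moving and the push force rose to about 15 N, which showed both tins were snug against the end wall.

**Last checks:**
- **Tins and stop:** In the last wrist and scene pictures, both tins stand upright, square and side by side. The tins' tops and the stop share the same middle row (about 110), so they look centred on its depth. The stop's inner edge is at about column 293, and I predicted 291 to 294 for full snugness.
- **Robot:** The gripper is clear of everything and the contact force is about 0.

**Disagreement:** The top and wrist cameras placed the rack 2 to 3 mm apart. I used a value in between, well within the 20 mm tolerance.

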